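Pin and lock the drilling template on the frame jig

TASK

Get the picture-frame drilling jig ready: pick up the longer of the two drilling templates, the one whose two holes fit the jig's two pins, and put it on so that both pins come through and it lies fully home on the blocks, grip upward. Then swing the jig's turn-button all the way over the end of the template to lock it, and let go. Leave the shorter template, the tape roll and the screwdriver where they are.

Things in the scene. Friction and masses are not known exactly. Their poses are not given: they have to be found in the camera images.
- jig: Jig screwed to the table: plywood board 200 x 285 x 10 mm, two wooden blocks (70 mm wide in x; y = -95 to -22 and 22 to 150 mm), a black frame rail (40 mm wide, along x) clamped between, 2 mm lower. A pin stands on each block. Origin on the table midway between the pins; y along the row from pin_a to pin_b, z up. Block tops, where the template lies: 32 mm up. Turn-button at the +y end.
- pin_a (a point): foot of the first steel pin, on its axis at the height of the block's top (jig y = -55 mm). Pin 8 mm across, standing 24 mm above the block; the top 10 mm taper to a 3 mm wide nose.
- pin_b (a point): foot of the other pin, the same (jig y = +55 mm). The pins are 110 mm apart.
- template: Template to use, loose, first flat on the table: aluminium plate 50 (x) x 170 (y) x 6 mm, about 0.18 kg, two round through holes of 10 mm, 110 mm apart. Black upright grip in the middle, 12 mm thick (x), 56 mm long (y), its top 40 mm above the plate's underside. Origin at the centre of the underside, z up through the grip. Symmetric: either way round will do.
- template_hole0 (a point): centre of one hole of the long template, on the plate's underside (template y = -55 mm)
- template_hole1 (a point): centre of its other hole, on the underside (template y = +55 mm)
- turn_button (a joint): angle of the turn-button, a flat steel bar (18 x 8 mm) on an upright bolt, rad: 0 = locked, at its stop, nose over the template's end, knob pointing along the jig's +y; opens to 1.9 counter-clockwise from above (knob swings towards the jig's -x); locks clockwise. Starts open at 1.35 to 1.75, clear of the template's place. Stays where left; about 2.5 N at the knob moves it.
- button_pivot (a point): on the bolt's axis at the bar's top (jig y = +115 mm, 48 mm above the table). The bar's underside is 8 mm above the blocks' tops, that is 2 mm above a template that is fully home. The nose reaches 48 mm from the axis.
- button_knob (a point): centre of the top of the turn-button's knob, 50 mm from the bolt's axis on the side away from the nose: an upright black cylinder 14 mm across, 36 mm high, from the bar's top to 84 mm above the table.
- small_template: Bystander: the shorter template, loose on the table: alike but 130 mm long, its holes only 74 mm apart. Origin as for the long one.
- tape_roll: Bystander: roll of packing tape lying flat, 100 mm across, 48 mm high. Origin at the centre of its underside.
- screwdriver: Bystander: screwdriver lying on the table beyond the jig. Origin at the middle of its underside.
Mind the look-alikes: they are no part of the job. Leave any yellow look-alike of the template alone.

How it is judged (in metres and radians):
On the way, in this order (a step that is already met when the one before it is completed fails the run):
1. the long template lies fully home on the jig's blocks with both pins through its holes (((horizontal distance between template_hole0 and pin_a below 0.003 m and horizontal distance between template_hole1 and pin_b below 0.003 m) or (horizontal distance between template_hole1 and pin_a below 0.003 m and horizontal distance between template_hole0 and pin_b below 0.003 m)) and z of template in the frame of jig between 0.029 and 0.0345 m and angle between the z axis of template and the z axis of jig, either way round below 0.04 rad and angle between template's own z axis and vertical below 0.3 rad), for 0.2 s.
2. then the turn-button is swung over the template's end (all of step 1 and value of joint turn_button below 0.15 rad), for 0.2 s.
At the end, for the whole second after the job is handed in: Both holes of the long template are within 3 mm of the pins' axes, its underside lies on the blocks (within about 2.5 mm), flat within 0.04 rad, grip up and at rest, and the turn-button is within 0.15 rad of its locked stop (all of step 2 and linear speed of template below 0.02 m/s); the robot touches nothing.
It fails at once if the shorter template, the tape roll or the screwdriver is moved by more than 30 mm (distance of any of small_template, tape_roll, screwdriver from where it was at the start of the episode above 0.03 m).
It also fails if it takes over 54 s, if anything falls off the work surface, if the arm or the gripper's body presses on something with over 40 N, if the wrist force passes 120 N, or if a joint passes its speed limit or range.

ROBOT

A 6-joint arm with a two-finger parallel gripper is mounted at the origin on the work surface. World frame = base frame: x ahead of the robot, y to its left, z up, the work surface at z = 0. Lengths are in mm, angles in rad, forces in N, time in s.
With the tool pointing down it reaches from about 275 to 750 mm from the base axis. Payload 10.2 kg.
Tool frame: the origin (TCP) lies at the very end of the fingers, on their centre line; the grasp point (between the pads) lies 19 mm behind it; z points along the fingers, x is the direction in which the jaws open and shut, and the axes are right-handed (so a half turn about z gives the same grasp; the last joint's range is limited). The gripper opens to 85 mm and grips with 20 to 120 N. Pads are 22 mm wide; open, the fingers measure 114 mm over their backs; the gripper's body (76 mm by 85 mm) begins 54 mm behind the grasp point. The pads swing forward as they close: fully open they stand 13 mm farther back than shut.
Start: joints at [-1.557, 0.313, 1.498, -0, 1.331, -0.223], TCP at [123.148, -510.358, 231.294] pointing down, gripper open.
Joint ranges: [-2.94, 2.94], [-0.97, 2.17], [0.19, 2.56], [-1.23, 4.37], [0.02, 3.11], [-2.88, 2.88]. Speed limits (rad/s): [2.39, 2.39, 3.01, 3.14, 3.14, 3.14].

INTERFACE

Orientations are given as a unit quaternion [w, x, y, z].
In Python, from rig import ctrl, cams gives the robot as it stands.
- The arm moves only by the tool play_rows, never from a script. Its argument "steps" is a list of rows, each a list of 2 entries, a list of its own where there are three numbers: the shift along the tool's x, y, z normalised to -1 to 1, where 1 is 0.75 m, then the turn, a rotation vector about the tool's x, y, z normalised to -1 to 1, where 1 is 45 degrees. A call has 1 to 20 rows; each row shifts and turns the commanded pose from where the row before left it, along the tool's axes as they then stand; what a row does not reach is not made up. A row lasts 1/10 s, in which the tool goes at most 50 mm and 8.59 degrees, less where a joint would pass 70% of its speed; a pose out of reach is approached as far as the arm can. A call with a number of a shift or a turn outside -1 to 1 is refused whole. A call with a gripper value outside its range is refused whole. "grip" is the closure, from 0 (fully open) to 1 (shut), set as the call begins (left out, the last holds). The fingers move at their own pace and stop on an object; "squeeze" is the grip in N (left out, the last holds). Time passes only in rows, so rows that do not move let the fingers close. It gives the time, the measured TCP pose, the force and the opening at its end, in the units of the state.
- ctrl.sense(): the state, without advancing time (a new reading comes with each control period).
- cams.capture(name): name is "scene" or "top" or "wrist"; returns the picture (420x560x3 uint8, red, green, blue); there is no depth.
- cams.camera_info(name): a dict with "fx", "fy", "cx", "cy" (pixels), "dist_coeffs" ([k1, k2, p1, p2, k3] as OpenCV has them; the pictures are not rectified), "xyz" and "attitude" of the camera in the world. Camera axes: x right, y up, looking along -z (the intrinsics and any distortion apply to the point x, -y, -z); pixel columns grow to the right and rows downward; lengths in mm; the calibration is good to about 2 mm. A picture is of the moment at which its call begins: read the wrist's pose just before it. camera_info takes no time and is no camera call; for the wrist camera it gives the pose at the moment of the call.
- ctrl.finish_job(): hands the job in, once; it reports no verdict.
Trained networks look in the newest picture that a camera, given by its name, has taken for a name from the list of things; names that differ only in an ending like _2 or _b are one class to them, and where a whole thing is asked for, a point or a joint stands for the part that bears it (a point fixed in the world has none). Each returns a list of dicts, best first, with "p" (0 to 1); they miss things now and then, are a little off and sometimes report something else, mostly with a low value. They report only what shows in the picture. A call takes as long as a camera call. They do not tell look-alikes from the thing itself.
- cams.search_frame(camera, thing): "rect" ([centre column, centre row, width, height] in pixels, round what is visible of it).
- cams.tip_of(camera, thing): "pixel" ([column, row] in pixels: a listed point, or the origin of a listed thing).
The state is a dict: "time_s": time; "joints": joint angles; "dq": joint speeds; "tau": joint torques, N m; "eef_pos": TCP position; "ee_rot": TCP orientation; "force": force on the tool from outside, world axes, zero at the start; "wrist_torque": the same for the moment, N m; "grip_width": opening from 0.0 (shut) to 1.0 (fully open).
Only numpy, scipy, OpenCV 4.12 (cv2) and the standard library are available. Lean on these libraries where they do the work, as an engineer would, in place of code of your own. Each camera call takes 0.05 s, during which the arm holds its last target.

## Working session

There is one attempt and no reset: what is moved stays moved. The work goes in short steps, Python scripts to look and compute and a tool call to move; the robot and the scene stay as the last step left them, time stands still between calls to the robot, and variables do not carry over. Pictures are saved under pics/ and viewed, and the job is handed in when it is done.

Besides the shell and the picture viewer there is one more tool, called after "Emit:" as name([rows], argument=value, ...), one row to a line, values as JSON. play_rows: Moves the arm, as the interface text tells. Its arguments: {"type":"object","properties":{"steps":{"type":"array"},"grip":{"type":"number"},"squeeze":{"type":"number"}},"required":["steps"]}

```bash
ls; mkdir -p pics; cat > h.py <<'E'
import numpy as np,cv2
from rig import ctrl,cams
from scipy.spatial.transform import Rotation as R
def q2r(q): return R.from_quat([q[1],q[2],q[3],q[0]])
def snap(n,f):
    im=cams.capture(n); cv2.imwrite('pics/'+f,im[:,:,::-1].copy()); return im
def K(i): return np.array([[i['fx'],0,i['cx']],[0,i['fy'],i['cy']],[0,0,1.]]),np.array(i['dist_coeffs'],float)
def pix2z(i,px,z):
    k,d=K(i); u=cv2.undistortPoints(np.array(px,float).reshape(-1,1,2),k,d).reshape(-1,2)
    r=np.c_[u[:,0],-u[:,1],-np.ones(len(u))]@q2r(i['attitude']).as_matrix().T
    c=np.array(i['xyz'],float); z=np.broadcast_to(z,len(u)); t=(z-c[2])/r[:,2]
    return c+r*t[:,None]
def proj(i,P):
    k,d=K(i); p=(np.array(P,float).reshape(-1,3)-np.array(i['xyz']))@q2r(i['attitude']).as_matrix()
    p=p*[1,-1,-1]
    return cv2.projectPoints(p,np.zeros(3),np.zeros(3),k,d)[0].reshape(-1,2)
E
python3 - <<'E'
from h import *
print(ctrl.sense())
for n in ('scene','top','wrist'):
    i=cams.camera_info(n); print(n,i); snap(n,n+'0.png')
    for t in ('template','template_hole0','template_hole1','pin_a','pin_b','button_pivot','button_knob','small_template','jig'):
        print(t,[(np.round(r['pixel'],1).tolist(),round(r['p'],2)) for r in cams.tip_of(n,t)][:4])
E
```

```text
pics
{'time_s': 0.0, 'joints': array([-1.55741264e+00,  3.13449977e-01,  1.49843336e+00,  5.17468037e-06,
        1.33098454e+00, -2.23396316e-01]), 'dq': array([-1.57592314e-03, -9.81586275e-04,  4.12450880e-04,  2.50801843e-03,
        9.53425963e-05, -1.92824593e-03]), 'tau': array([-2.04847056e-03, -4.12263644e+01, -2.59745264e+01, -2.89506679e-04,
        4.10030087e-03,  1.15708019e-06]), 'eef_pos': array([ 123.1390714 , -510.09590133,  230.73648451]), 'ee_rot': array([-4.97214518e-04,  7.85675503e-01, -6.18638502e-01, -3.99167764e-04]), 'force': array([-0.11015811, -0.81224387,  0.26229412]), 'wrist_torque': array([-0.01790444,  0.02208248,  0.10685881]), 'grip_width': 0.9981157948815705}
scene {'fx': 491.59245438037624, 'fy': 491.59245438037624, 'cx': 282.09571840575006, 'cy': 215.38156752261156, 'dist_coeffs': array([-0.0073963,  0.       ,  0.       ,  0.       ,  0.       ]), 'xyz': array([1214.79605992,  440.11894272,  893.58238267]), 'attitude': array([0.44956194, 0.17595775, 0.33155251, 0.81055898])}
template [([187.6, 189.3], 0.89), ([220.0, 148.1], 0.82), ([129.6, 224
[... 1132 characters left out ...]
([190.9, 234.6], 0.94), ([232.6, 227.1], 0.62)]
pin_b [([190.9, 234.6], 0.94), ([232.6, 227.1], 0.62)]
button_pivot [([162.3, 236.5], 0.92)]
button_knob [([162.9, 257.8], 0.54)]
small_template [([324.9, 243.9], 0.61)]
jig [([210.9, 234.8], 0.66)]
wrist {'fx': 312.91861467309684, 'fy': 312.91861467309684, 'cx': 279.8055841677014, 'cy': 206.8029022630186, 'dist_coeffs': array([-0.02445853,  0.        ,  0.        ,  0.        ,  0.        ]), 'xyz': array([ 195.87043352, -493.8508471 ,  373.73848301]), 'attitude': array([ 0.77685976, -0.11673339,  0.09194611, -0.61188899])}
template []
template_hole0 []
template_hole1 []
pin_a []
pin_b []
button_pivot []
button_knob []
small_template []
jig []
```

View pics/top0.png

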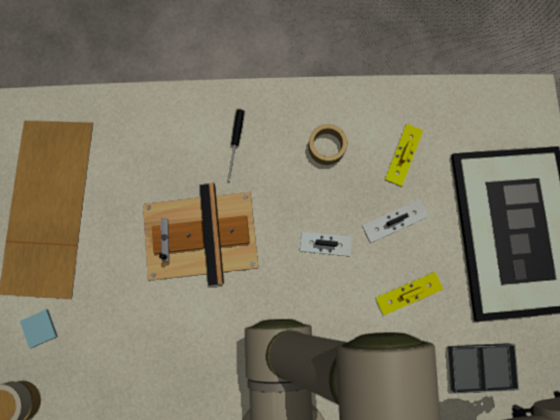

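View pics/scene0.png

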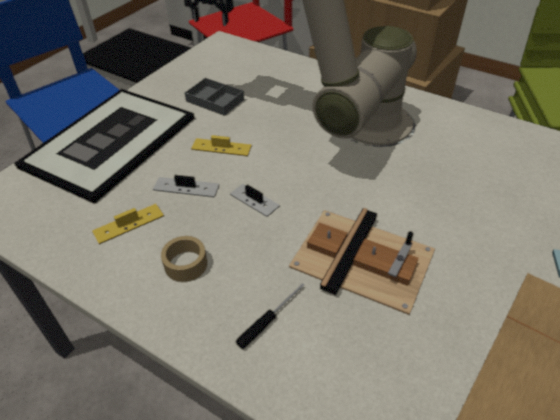

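```bash
python3 - <<'E'
from h import *
i=cams.camera_info('top')
def h(a): print(np.round(a,1).tolist())
print('holes z6'); h(pix2z(i,[[397.7,171.5],[409.7,136.6],[429.9,284.8],[391,298.7]],3))
print('tpl z0');h(pix2z(i,[[407.7,155.7],[397.1,223.1],[408.6,293.1],[324.9,243.9]],0))
print('pins z32');h(pix2z(i,[[190.9,234.6],[232.6,227.1]],32))
print('pivot,knob');h(pix2z(i,[[162.3,236.5],[162.9,257.8]],[48,84]))
im=cv2.imread('pics/top0.png')
a=cv2.resize(im[110:320,370:460],None,fx=2.8,fy=2.8,interpolation=2)
b=cv2.resize(im[180:300,130:290],None,fx=3.4,fy=3.4,interpolation=2)
cv2.imwrite('pics/c1.png',a);cv2.imwrite('pics/c2.png',b)
E
```

```text
holes z6
[[668.4, -321.8, 3.0], [765.0, -361.9, 3.0], [368.4, -384.4, 3.0], [336.7, -282.0, 3.0]]
tpl z0
[[712.3, -353.0, 0.0], [530.4, -311.1, 0.0], [349.3, -328.8, 0.0], [481.1, -120.0, 0.0]]
pins z32
[[509.8, 221.1, 32.0], [526.4, 115.0, 32.0]]
pivot,knob
[[504.6, 290.1, 48.0], [448.4, 278.5, 84.0]]
```

View crops.

The top view shows two yellow look-alikes at (404,155) and (409,293), and two silver plates at (395,221) (longer) and (326,244) (shorter). The jig is at (205,235), with its button at (164,240) and the pins at (190,235) and (232,231).

View pics/c1.png

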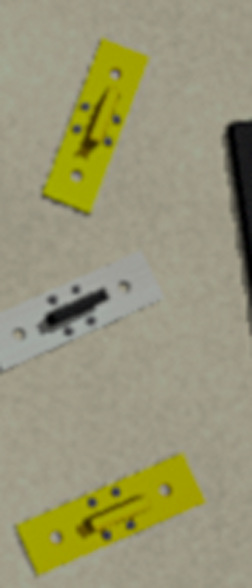

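View pics/c2.png

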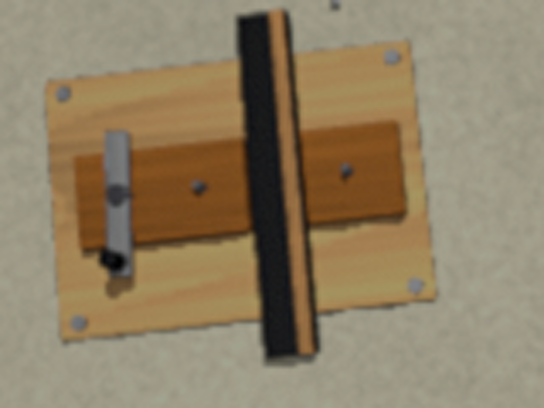

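View pics/wrist0.png

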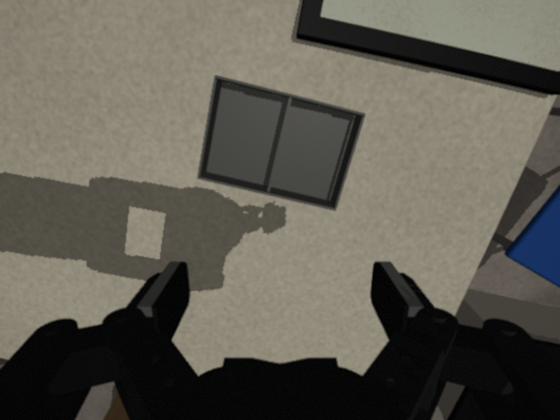

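```bash
cat >> h.py <<'E'
def rows_to(pos,yaw_jaw,s=None):
    """delta to pose: tool down, tool x along yaw (mod pi, nearest). prints tool-frame shift in normalised units and turn"""
    s=s or ctrl.sense(); Rm=q2r(s['ee_rot'])
    d=Rm.inv().apply(np.array(pos)-s['eef_pos'])
    best=None
    for k in (0,np.pi):
        y=yaw_jaw+k; x=np.array([np.cos(y),np.sin(y),0]); z=np.array([0,0,-1.]); T=R.from_matrix(np.c_[x,np.cross(z,x),z])
        rv=(Rm.inv()*T).as_rotvec()
        if best is None or np.linalg.norm(rv)<np.linalg.norm(best): best=rv
    print('shift mm',np.round(d,1),'norm',np.round(d/750,4),'turn deg',np.round(np.degrees(best),2),'norm',np.round(best/(np.pi/4),4),'j',np.round(s['joints'],2))
E
python3 - <<'E'
from h import *
i=cams.camera_info('top')
h=pix2z(i,[[376.8,229.3],[414.3,212.5]],4); print(h,np.linalg.norm(h[0]-h[1]))
c=h.mean(0); d=h[1]-h[0]; y=np.arctan2(d[1],d[0]); print(c,np.degrees(y))
p=pix2z(i,[[188.2,235],[231.8,230.3]],44); print(p,np.linalg.norm(p[0]-p[1]),p.mean(0))
rows_to([c[0],c[1],150],y+np.pi/2)
i=cams.camera_info('wrist');s=ctrl.sense(); print(q2r(s['ee_rot']).inv().apply(i['xyz']-s['eef_pos']))
print((q2r(s['ee_rot']).inv()*q2r(i['attitude'])).as_matrix())
E
```

```text
[[ 514.99872833 -255.98467421    4.        ]
 [ 556.58451649 -357.48086678    4.        ]] 109.68525371182636
[ 535.79162241 -306.73277049    4.        ] -67.71973500886268
[[507.41289185 225.55798163  44.        ]
 [516.63842421 115.795217    44.        ]] 110.14978414226691 [512.02565803 170.67659931  44.        ]
shift mm [-101.1 -448.9   81.3] norm [-0.1348 -0.5985  0.1084] turn deg [ 0.    0.   81.29] norm [0.     0.     1.8064] j [-1.56  0.31  1.5   0.    1.33 -0.22]
[   1.01803925  -74.55409198 -142.44459334]
[[ 9.99999942e-01  3.30470546e-04  8.42909416e-05]
 [ 3.40648855e-04 -9.55836917e-01 -2.93897382e-01]
 [-1.65560346e-05  2.93897394e-01 -9.55836974e-01]]
```

The silver plate at (395,221) has holes 109.7 mm apart by measurement, so it is the long template and not yellow. The crop confirms this. I'll go and hover above it.

Emit:
play_rows([
  [[-0.0135,-0.06,0.0108],[0,0,0]],
  [[-0.0135,-0.06,0.0108],[0,0,0]],
  [[-0.0135,-0.06,0.0108],[0,0,0]],
  [[-0.0135,-0.06,0.0108],[0,0,0]],
  [[-0.0135,-0.06,0.0108],[0,0,0]],
  [[-0.0135,-0.06,0.0108],[0,0,0]],
  [[-0.0135,-0.06,0.0108],[0,0,0]],
  [[-0.0135,-0.06,0.0108],[0,0,0]],
  [[-0.0135,-0.06,0.0108],[0,0,0]],
  [[-0.0135,-0.06,0.0108],[0,0,0]],
  [[0,0,0],[0,0,0.1806]],
  [[0,0,0],[0,0,0.1806]],
  [[0,0,0],[0,0,0.1806]],
  [[0,0,0],[0,0,0.1806]],
  [[0,0,0],[0,0,0.1806]],
  [[0,0,0],[0,0,0.1806]],
  [[0,0,0],[0,0,0.1806]],
  [[0,0,0],[0,0,0.1806]],
  [[0,0,0],[0,0,0.1806]],
  [[0,0,0],[0,0,0.1806]],
])

```text
time_s: 3.5
eef_pos: [536.8, -306.4, 150.2]
ee_rot: [-0.0, -0.19, 0.982, 0.0]
force: [-0.4, 0.0, 0.6]
grip_width: 1.001
```

Emit:
play_rows([
  [[0,0,0],[0,0,0]],
  [[0,0,0],[0,0,0]],
  [[0,0,0],[0,0,0]],
], grip=0.3)

```text
time_s: 3.8
eef_pos: [536.8, -306.4, 150.2]
ee_rot: [-0.0, -0.195, 0.981, 0.0]
force: [-0.5, 0.5, -0.6]
grip_width: 0.703
```

```bash
python3 - <<'E'
from h import *
i=cams.camera_info('wrist'); snap('wrist','w1.png')
for t in ('template','template_hole0'):
    r=cams.tip_of('wrist',t)
    print(t,[(np.round(x['pixel'],1).tolist(),round(x['p'],2),np.round(pix2z(i,[x['pixel']],0)[0],1).tolist()) for x in r])
print(ctrl.sense())
rows_to([535.8,-306.7,12],np.radians(-67.72+90))
E
```

```text
template [([279.2, 190.4], 0.64, [537.8, -308.6, 0.0]), ([460.9, 240.5], 0.6, [346.3, -330.9, 0.0]), ([106.6, 77.9], 0.56, [716.7, -345.0, 0.0]), ([262.0, 350.5], 0.4, [484.0, -126.5, 0.0])]
template_hole0 [([280.5, 242.9], 0.89, [515.7, -258.4, 0.0]), ([157.3, 126.3], 0.83, [663.4, -321.9, 0.0]), ([467.4, 187.3], 0.81, [370.5, -381.2, 0.0]), ([277.8, 134.3], 0.74, [559.1, -357.0, 0.0]), ([446.5, 285.4], 0.66, [332.4, -280.3, 0.0]), ([54.6, 28.4], 0.62, [767.9, -367.0, 0.0])]
{'time_s': 3.95, 'joints': array([-7.07856547e-01,  5.83849045e-01,  1.30647878e+00, -1.92823944e-05,
        1.25122730e+00,  2.04328545e+00]), 'dq': array([ 0.00031025,  0.00058577, -0.00158211,  0.00162844, -0.00157291,
        0.00545229]), 'tau': array([-1.39688004e-04, -5.24359131e+01, -2.51777476e+01,  1.15709718e-04,
        2.62481644e-04, -2.34933867e-02]), 'eef_pos': array([ 536.8475318 , -306.36963446,  150.30559452]), 'ee_rot': array([ 4.42974770e-06, -1.93990560e-01,  9.81003396e-01, -2.04000063e-05]), 'force': array([-0.92261115, -0.05691304, -0.42004285]), 'wrist_torque': array([-7.20201338e-03,  1.43816998e-05,  6.71749965e-03]), 'grip_width': 0.7009330323563586}
shift mm [1.100e+00 1.000e-01 1.383e+02] norm [1.500e-03 1.000e-04 1.844e-01] turn deg [-0.    0.    0.09] norm [-0.0001  0.      0.002 ] j [-0.71  0.58  1.31 -0.    1.25  2.04]
```

View pics/w1.png

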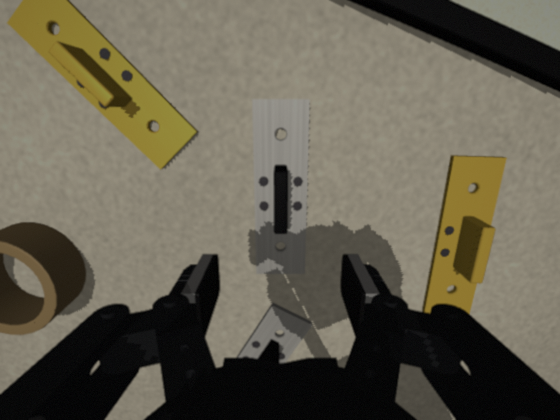

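The picture shows the silver plate centred under the tool, with holes at (280,134) and (280,246). It matches the top-camera fix within 2 mm, so I'll descend and grip.

Emit:
play_rows([
  [[0,0.001,0.055],[0,0,0]],
  [[0,0,0.055],[0,0,0]],
  [[0,0,0.04],[0,0,0]],
  [[0,0,0.022],[0,0,0]],
  [[0,0,0.0095],[0,0,0]],
  [[0,0,0],[0,0,0]],
  [[0,0,0],[0,0,0]],
], grip=0.3)

```text
time_s: 4.65
eef_pos: [537.1, -306.1, 15.3]
ee_rot: [0.001, -0.194, 0.981, -0.001]
force: [0.2, -0.7, 0.5]
grip_width: 0.699
```

Emit:
play_rows([
  [[0,0,0],[0,0,0]],
  [[0,0,0],[0,0,0]],
  [[0,0,0],[0,0,0]],
  [[0,0,0],[0,0,0]],
  [[0,0,0],[0,0,0]],
  [[0,0,0],[0,0,0]],
  [[0,0,0],[0,0,0]],
  [[0,0,0],[0,0,0]],
  [[0,0,0],[0,0,0]],
], grip=1, squeeze=60)

```text
time_s: 5.55
eef_pos: [536.8, -305.8, 14.8]
ee_rot: [0.0, -0.193, 0.981, -0.0]
force: [-0.5, 0.3, 5.2]
grip_width: 0.128
```

Emit:
play_rows([
  [[0,0,-0.02],[0,0,0]],
  [[0,0,-0.05],[0,0,0]],
  [[0,0,-0.06],[0,0,0]],
  [[0,0,-0.05],[0,0,0]],
  [[0,0,0],[0,0,0]],
  [[0,0,0],[0,0,0]],
  [[0,0,0],[0,0,0]],
])

```text
time_s: 6.25
eef_pos: [535.9, -305.2, 147.8]
ee_rot: [-0.001, -0.193, 0.981, 0.001]
force: [0.6, -0.3, -2.8]
grip_width: 0.129
```

```bash
python3 - <<'E'
from h import *
s=ctrl.sense(); i=cams.camera_info('wrist'); im=snap('wrist','w2.png')
cv2.imwrite('pics/w2c.png',cv2.resize(im[100:420,180:380,::-1],None,fx=1.8,fy=1.8,interpolation=2))
Rm=q2r(s['ee_rot'])
for t in ('template','template_hole0'):
    for x in cams.tip_of('wrist',t):
        P=pix2z(i,[x['pixel']],s['eef_pos'][2]-14.5+3)[0]
        print(t,np.round(x['pixel'],1),round(x['p'],2),'tool',np.round(Rm.inv().apply(P-s['eef_pos']),1))
print(s['eef_pos'],s['grip_width'],s['force'],s['wrist_torque'],s['time_s'])
# template model expected
for y in (-55,55): print(proj(i,s['eef_pos']+Rm.apply([0,y,14.5-6])))
E
```

```text
template [278.8 249.9] 0.91 tool [ 0.  -4.4 11.5]
template [461.3 236.4] 0.7 tool [ 97.7 -12.   11.6]
template [104.   79.3] 0.62 tool [-80.5 -90.3  11.2]
template [278.4 152.5] 0.62 tool [ -0.1 -56.4  11.4]
template_hole0 [152.1 123.8] 0.92 tool [-60.4 -70.2  11.2]
template_hole0 [450.  286.5] 0.82 tool [96.6 18.6 11.7]
template_hole0 [468.8 187.1] 0.76 tool [ 96.9 -39.1  11.5]
template_hole0 [280.4 332.9] 0.74 tool [ 0.9 49.3 11.6]
template_hole0 [277.1 152.2] 0.71 tool [ -0.7 -56.5  11.4]
template_hole0 [50.9 27.4] 0.71 tool [-101.2 -112.2   11.1]
[ 535.92063009 -305.16502901  147.80894407] 0.12881236463151385 [ 0.59327781 -0.30499167 -2.78762724] [-0.01268252  0.01377258 -0.04997775] 6.25
[[278.61421543 156.16993003]]
[[278.89690854 344.49692602]]
```

View pics/w2.png

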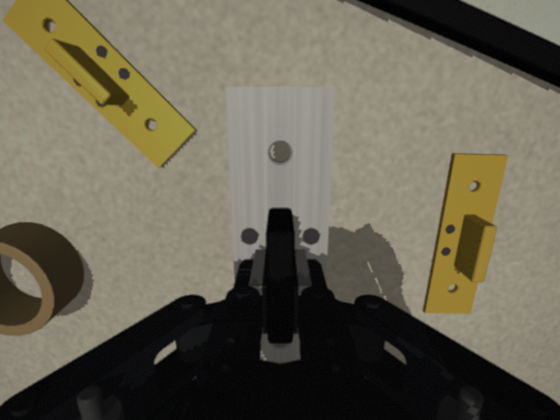

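Holding it: the far hole is at (280,151), and the plate is straight and level in the grip. Joint 6 would run past its range going directly to the jig, so I'll turn half a turn the other way. The template is symmetric.

Emit:
play_rows([
  [[0,0,0],[0,0,-0.19]],
  [[0,0,0],[0,0,-0.19]],
  [[0,0,0],[0,0,-0.19]],
  [[0,0,0],[0,0,-0.19]],
  [[0,0,0],[0,0,-0.19]],
  [[0,0,0],[0,0,-0.19]],
  [[0,0,0],[0,0,-0.19]],
  [[0,0,0],[0,0,-0.19]],
  [[0,0,0],[0,0,-0.19]],
  [[0,0,0],[0,0,-0.19]],
  [[0,0,0],[0,0,-0.19]],
  [[0,0,0],[0,0,-0.19]],
  [[0,0,0],[0,0,-0.19]],
  [[0,0,0],[0,0,-0.19]],
  [[0,0,0],[0,0,-0.19]],
  [[0,0,0],[0,0,-0.19]],
  [[0,0,0],[0,0,-0.19]],
  [[0,0,0],[0,0,-0.19]],
  [[0,0,0],[0,0,-0.19]],
])

```text
time_s: 8.3
eef_pos: [536.3, -305.5, 148.3]
ee_rot: [-0.001, 0.999, 0.045, -0.001]
force: [-0.6, 0.3, -1.2]
grip_width: 0.128
```

```bash
python3 - <<'E'
from h import *
rows_to([442,171,150],np.radians(4.8))
E
```

```text
shift mm [ -51.6 -483.    -1.1] norm [-0.0688 -0.644  -0.0014] turn deg [-0.06  0.06  0.3 ] norm [-0.0014  0.0014  0.0067] j [-0.71  0.58  1.31  0.    1.25 -0.8 ]
```

Emit:
play_rows([
  [[-0.0063,-0.0585,0],[0,0,0.0067]],
  [[-0.0063,-0.0585,0],[0,0,0]],
  [[-0.0063,-0.0585,0],[0,0,0]],
  [[-0.0063,-0.0585,0],[0,0,0]],
  [[-0.0063,-0.0585,0],[0,0,0]],
  [[-0.0063,-0.0585,0],[0,0,0]],
  [[-0.0063,-0.0585,0],[0,0,0]],
  [[-0.0063,-0.0585,0],[0,0,0]],
  [[-0.0063,-0.0585,0],[0,0,0]],
  [[-0.0063,-0.0585,0],[0,0,0]],
  [[-0.0063,-0.0585,0],[0,0,0]],
  [[0,0,0],[0,0,0]],
  [[0,0,0],[0,0,0]],
  [[0,0,0],[0,0,0]],
])

```text
time_s: 9.7
eef_pos: [447.3, 170.6, 148.9]
ee_rot: [0.0, 0.999, 0.038, -0.0]
force: [0.2, -0.7, -2.2]
grip_width: 0.126
```

```bash
python3 - <<'E'
from h import *
s=ctrl.sense(); i=cams.camera_info('wrist'); im=snap('wrist','w3.png')
Rm=q2r(s['ee_rot']); print(s['eef_pos'],s['joints'],s['time_s'])
for t,z in (('pin_a',32),('button_pivot',48),('button_knob',84),('template_hole0',s['eef_pos'][2]-11.5)):
    for x in cams.tip_of('wrist',t):
        P=pix2z(i,[x['pixel']],z)[0]
        print(t,np.round(x['pixel'],1),round(x['p'],2),'world',np.round(P,1),'tool',np.round(Rm.inv().apply(P-s['eef_pos']),1))
E
```

```text
[447.25862448 170.64259186 148.90178108] [ 1.19218641e-01  2.98212527e-01  1.74803722e+00 -2.81863000e-04
  1.09586801e+00  4.25551681e-02] 9.7
pin_a [355.9 142.8] 0.96 world [505.2 224.1  32. ] tool [ 61.9 -48.9 116.9]
pin_a [351.2 263.1] 0.82 world [517.  115.8  32. ] tool [ 65.3  60.  116.9]
button_pivot [375.3  59.7] 0.76 world [506.7 284.7  48. ] tool [  68.1 -109.2  100.8]
button_knob [307.6  48.1] 0.88 world [455.2 281.9  84. ] tool [  16.5 -110.3   64.9]
button_knob [277.7 331.9] 0.19 world [452.4  77.   84. ] tool [-2.  93.7 64.9]
template_hole0 [279.3 155.5] 0.91 world [442.7 223.4 137.4] tool [ -0.5 -52.9  11.5]
template_hole0 [279.5 334.4] 0.67 world [450.8 118.4 137.4] tool [-0.5 52.3 11.5]
```

View pics/w3.png

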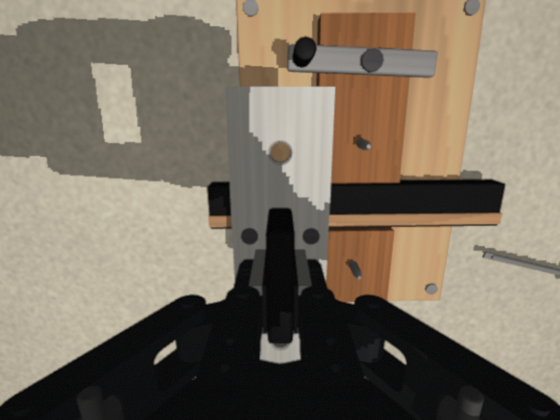

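```bash
python3 - <<'E'
import cv2,numpy as np
im=cv2.imread('pics/w3.png')
a=cv2.resize(im[125:165,335:385],None,fx=10,fy=10,interpolation=2)
b=cv2.resize(im[245:285,330:380],None,fx=10,fy=10,interpolation=2)
c=cv2.resize(im[130:170,255:305],None,fx=10,fy=10,interpolation=2)
d=cv2.resize(im[320:370,250:312],None,fx=8,fy=8,interpolation=2)
cv2.imwrite('pics/c3.png',np.vstack([np.hstack([a,b])])[:, :]); cv2.imwrite('pics/c4.png',np.hstack([c,d[:400,:490]]))
E
```

```text
(no output)
```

View pics/c3.png

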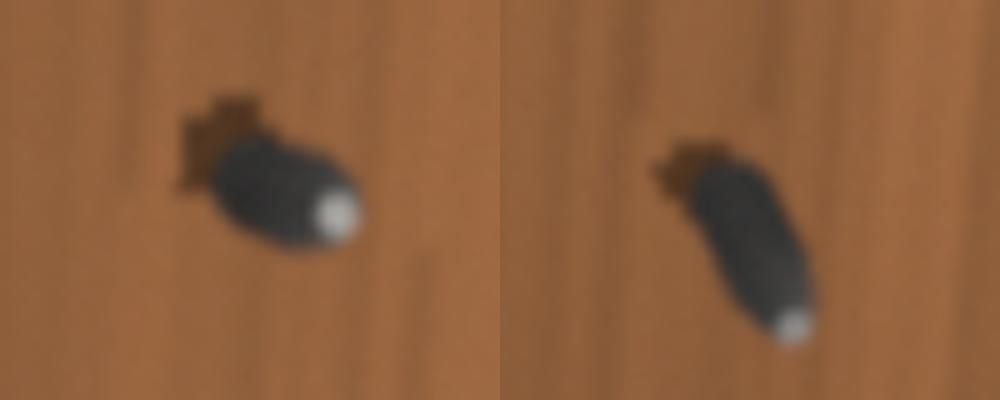

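View pics/c4.png

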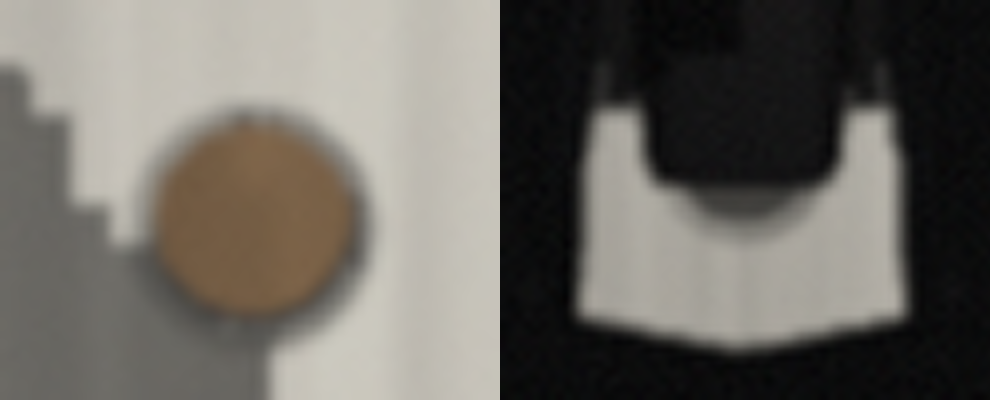

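```bash
python3 - <<'E'
from h import *
s=ctrl.sense(); i=cams.camera_info('wrist');Rm=q2r(s['ee_rot'])
T=lambda P:Rm.inv().apply(P-s['eef_pos'])
n=pix2z(i,[[368.2,146.0],[358.8,277.2]],56); print('noses',n,np.linalg.norm(n[0]-n[1])); tn=T(n)
z=s['eef_pos'][2]-8.5
h=pix2z(i,[[279.9,151.8],[279.5,350.1]],z); th=T(h); print('holes tool',th)
e=T(pix2z(i,[[226.3,87],[335.5,86.5]],z)); print('end corners',e)
d=tn[0]-tn[1]; print('pins mid tool',tn.mean(0),'angle in tool deg (dir a->b vs -y)',np.degrees(np.arctan2(d[0],-d[1])))
i2=cams.camera_info('top')
print(s['eef_pos'],s['ee_rot'])
E
```

```text
noses [[509.01537975 224.43486336  56.        ]
 [518.51023753 114.93165607  56.        ]] 109.91407885680242
holes tool [[ -0.21753801 -55.07623251   8.49859996]
 [ -0.48140109  61.07996813   8.50159989]]
end corners [[-24.50623908 -84.32511986   8.49943492]
 [ 24.98169145 -84.52497428   8.49619829]]
pins mid tool [66.16609376  6.07939017 93.13276473] angle in tool deg (dir a->b vs -y) -0.589192386307901
[447.33178813 170.7102919  149.13692895] [ 1.40736184e-05  9.99274114e-01  3.80951883e-02 -3.21365026e-05]
```

Emit:
play_rows([
  [[0.03,0.003,0],[0,0,-0.013]],
  [[0.0387,0.003,0],[0,0,0]],
  [[0.02,0.0017,0.02],[0,0,0]],
  [[0,0,0.04],[0,0,0]],
  [[0,0,0.02],[0,0,0]],
  [[0,0,0.013],[0,0,0]],
  [[0,0,0],[0,0,0]],
  [[0,0,0],[0,0,0]],
  [[0,0,0],[0,0,0]],
])

```text
time_s: 10.85
eef_pos: [514.4, 171.3, 80.5]
ee_rot: [-0.0, 0.999, 0.044, 0.001]
force: [-0.8, 0.0, -1.4]
grip_width: 0.125
```

```bash
python3 - <<'E'
from h import *
s=ctrl.sense(); print(s['eef_pos'],s['time_s'],s['force']); i=cams.camera_info('wrist'); im=snap('wrist','w4.png'); j=snap('scene','s4.png')
c=cv2.resize(im[120:180,245:315,::-1],None,fx=8,fy=8,interpolation=2)
cv2.imwrite('pics/c5.png',c)
cv2.imwrite('pics/c6.png',cv2.resize(j[160:320,270:450,::-1],None,fx=4,fy=3.7,interpolation=2))
T=q2r(s['ee_rot'])
n=np.array([[509.015,224.435,56],[518.51,114.93,56]]);print('nose exp',proj(i,n))
print('hole top exp',proj(i,s['eef_pos']+T.apply([[-.2,-55,8.5],[-.2,55,8.5]])))
E
```

```text
[514.41393775 171.31179851  80.46966803] 10.85 [-0.80125515  0.02983869 -1.42963142]
nose exp [[278.82822153 151.19166066]
 [278.8279202  325.96693431]]
hole top exp [[279.90280645 151.93196671]
 [279.95746817 341.6432506 ]]
```

View pics/c5.png

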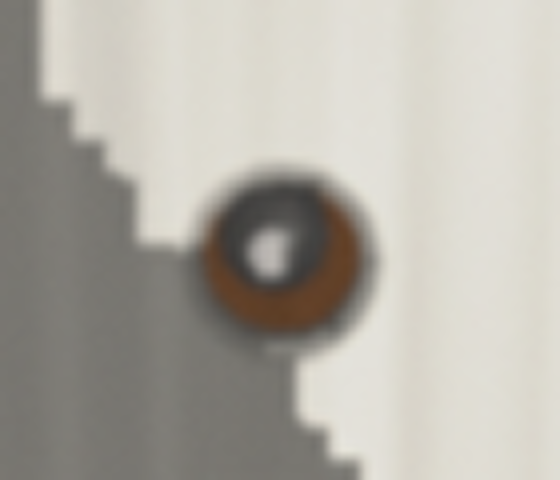

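View pics/c6.png

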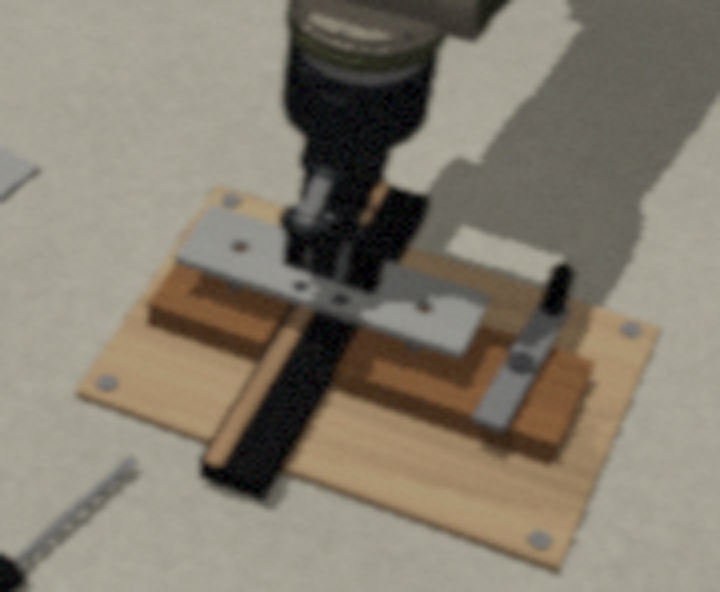

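```bash
python3 - <<'E'
from h import *
s=ctrl.sense(); i=cams.camera_info('wrist');Rm=q2r(s['ee_rot'])
T=lambda P:Rm.inv().apply(P-s['eef_pos'])
print('nose b',T(pix2z(i,[[278.2,151.4]],56)),'hole b',T(pix2z(i,[[280,152.2]],s['eef_pos'][2]-8.5)))
n=np.array([[509.015,224.435,56],[518.51,114.93,56]]);print('noses prev',T(n))
E
```

```text
nose b [[ -1.11460711 -53.32905514  24.21850491]] hole b [[ -0.17090722 -54.88835466   8.50095478]]
noses prev [[ -0.58895854 -53.36845429  24.21927984]
 [ -0.73810205  56.54732165  24.21666269]]
```

Emit:
play_rows([
  [[-0.0009,0.002,0],[0,0,0]],
  [[0,0,0.008],[0,0,0]],
  [[0,0,0.008],[0,0,0]],
  [[0,0,0.006],[0,0,0]],
  [[0,0,0.005],[0,0,0]],
  [[0,0,0],[0,0,0]],
  [[0,0,0],[0,0,0]],
])

```text
time_s: 11.65
eef_pos: [513.4, 169.7, 59.1]
ee_rot: [-0.0, 0.999, 0.044, -0.0]
force: [0.6, -0.3, -2.5]
grip_width: 0.13
```

```bash
python3 - <<'E'
from h import *
s=ctrl.sense(); print(s['eef_pos'],s['time_s'],s['force'],s['wrist_torque']); im=snap('wrist','w5.png'); j=snap('scene','s5.png')
c=cv2.resize(im[120:180,245:315,::-1],None,fx=6,fy=6,interpolation=2)
d=cv2.resize(j[190:270,300:400,::-1],None,fx=4.5,fy=4.5,interpolation=2)
cv2.imwrite('pics/c7.png',np.hstack([c,d]) if c.shape[0]==d.shape[0] else c)
E
```

```text
[513.35454628 169.74733532  59.14758751] 11.65 [ 0.56021469 -0.31478152 -2.537717  ] [-0.00191704  0.01857065 -0.02546071]
```

View pics/c7.png

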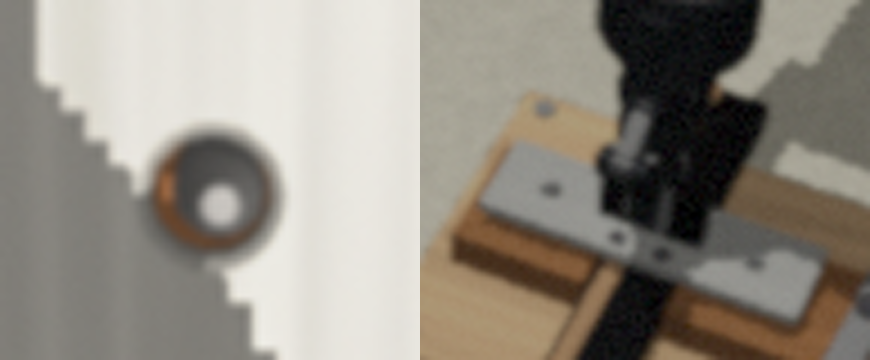

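The nose of pin_b shows inside the hole, about 0.8 mm off centre, and there is no contact force. Continuing down.

Emit:
play_rows([
  [[0.0003,0.0007,0.005],[0,0,0]],
  [[0,0,0.005],[0,0,0]],
  [[0,0,0.004],[0,0,0]],
  [[0,0,0.0028],[0,0,0]],
  [[0,0,0],[0,0,0]],
  [[0,0,0],[0,0,0]],
])

```text
time_s: 12.35
eef_pos: [513.6, 169.2, 46.8]
ee_rot: [0.0, 0.999, 0.044, -0.0]
force: [-1.6, -0.4, 3.0]
grip_width: 0.13
```

```bash
python3 - <<'E'
from h import *
s=ctrl.sense(); print(s['eef_pos'],s['time_s'],s['force'],s['wrist_torque']); im=snap('wrist','w6.png'); j=snap('scene','s6.png')
c=cv2.resize(im[120:180,245:315,::-1],None,fx=6,fy=6,interpolation=2)
d=cv2.resize(j[190:270,300:400,::-1],None,fx=4.5,fy=4.5,interpolation=2)
cv2.imwrite('pics/c8.png',np.hstack([c,d]))
E
```

```text
[513.55842095 169.21968587  46.77474796] 12.35 [-1.59336472 -0.40145545  3.01548848] [-0.07860521  0.4344464   0.01668493]
```

View pics/c8.png

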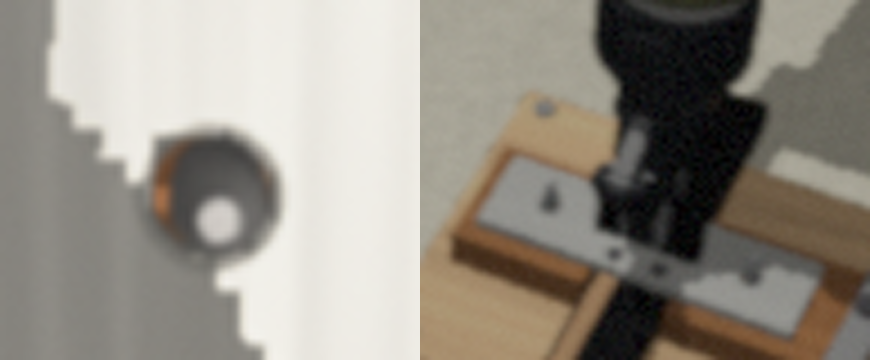

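Both pins are through and the plate is on the blocks. A slight press, then release and lift.

Emit:
play_rows([
  [[0,0,0.001],[0,0,0]],
  [[0,0,0],[0,0,0]],
  [[0,0,0],[0,0,0]],
])

```text
time_s: 12.75
eef_pos: [513.6, 169.2, 46.7]
ee_rot: [0.0, 0.999, 0.044, 0.0]
force: [-6.0, -1.8, 11.7]
grip_width: 0.13
```

Emit:
play_rows([
  [[0,0,0],[0,0,0]],
  [[0,0,0],[0,0,0]],
  [[0,0,0],[0,0,0]],
  [[0,0,0],[0,0,0]],
], grip=0.4)

```text
time_s: 13.15
eef_pos: [513.6, 169.2, 45.7]
ee_rot: [-0.0, 0.999, 0.044, -0.0]
force: [-0.4, 0.0, -0.4]
grip_width: 0.598
```

Emit:
play_rows([
  [[0,0,-0.03],[0,0,0]],
  [[0,0,-0.05],[0,0,0]],
  [[0,0,-0.06],[0,0,0]],
  [[0,0,-0.04],[0,0,0]],
  [[0,0,0],[0,0,0]],
  [[0,0,0],[0,0,0]],
])

```text
time_s: 13.75
eef_pos: [513.5, 169.2, 180.7]
ee_rot: [-0.0, 0.999, 0.044, 0.0]
force: [-0.2, 0.0, -0.4]
grip_width: 0.598
```

```bash
python3 - <<'E'
from h import *
s=ctrl.sense(); print(s['eef_pos'],s['time_s'],s['force']); i=cams.camera_info('wrist'); im=snap('wrist','w7.png'); j=snap('scene','s7.png')
cv2.imwrite('pics/c9.png',cv2.resize(j[190:290,290:430,::-1],None,fx=5,fy=5,interpolation=2))
for t,z in (('button_pivot',48),('button_knob',84)):
    for x in cams.tip_of('wrist',t):
        print(t,np.round(x['pixel'],1),round(x['p'],2),np.round(pix2z(i,[x['pixel']],z)[0],1))
E
```

```text
[513.52954389 169.20584902 180.66088343] 13.75 [-0.16983115  0.01151496 -0.44767837]
button_pivot [283.1  59.3] 0.92 [506.  282.9  48. ]
button_pivot [280.5 247. ] 0.26 [518.4 118.5  48. ]
button_knob [209.6  47.9] 0.66 [454.4 280.6  84. ]
button_knob [278.7 192.5] 0.39 [511.3 181.3  84. ]
```

View pics/w7.png

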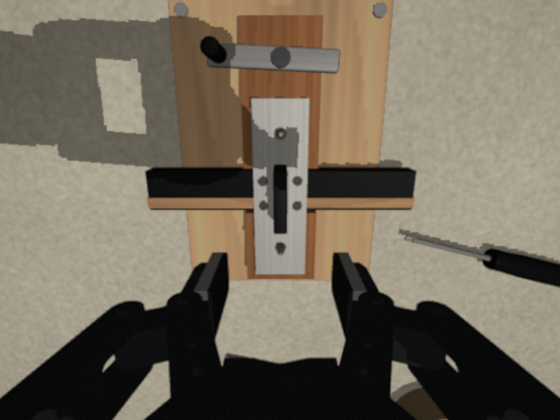

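View pics/c9.png

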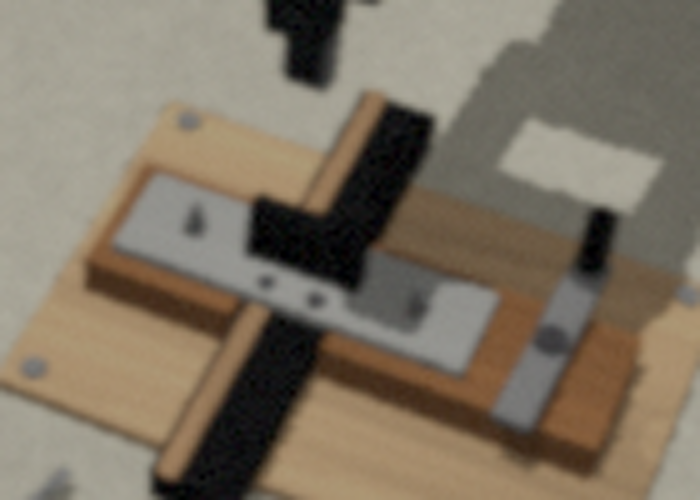

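The template is home with both pins through: noses at (280,133) and (280,248) in the wrist view. By measurement the button is open about 1.55 rad, pivot near (504,284) and knob near (454,281). Next I'll cage the knob between the fingers and swing it along its arc.

Emit:
play_rows([
  [[-0.0219,-0.0516,0],[0,0,0]],
  [[-0.0219,-0.0516,0],[0,0,0]],
  [[-0.0219,-0.0516,0],[0,0,0]],
  [[0,0,0],[0,0,-0.179]],
  [[0,0,0],[0,0,-0.179]],
  [[0,0,0],[0,0,-0.179]],
  [[0,0,0],[0,0,-0.179]],
  [[0,0,0],[0,0,-0.179]],
  [[0,0,0],[0,0,-0.179]],
  [[0,0,0],[0,0,-0.179]],
  [[0,0,0],[0,0,-0.179]],
  [[0,0,0],[0,0,-0.179]],
  [[0,0,0],[0,0,-0.179]],
  [[0,0,0],[0,0,-0.179]],
  [[0,0,0],[0,0,0]],
  [[0,0,0],[0,0,0]],
])

```text
time_s: 15.55
eef_pos: [454.2, 280.5, 180.3]
ee_rot: [-0.0, 0.686, 0.728, -0.0]
force: [-0.8, -0.2, 0.5]
grip_width: 0.598
```

```bash
python3 - <<'E'
from h import *
s=ctrl.sense(); i=cams.camera_info('wrist'); im=snap('wrist','w8.png'); print(s['time_s'])
for t,z in (('button_pivot',48),('button_knob',84)):
    for x in cams.tip_of('wrist',t):
        print(t,np.round(x['pixel'],1),round(x['p'],2),np.round(pix2z(i,[x['pixel']],z)[0],1))
rows_to([454.4,280.6,58],np.radians(93.6),s)
E
```

```text
15.55
button_pivot [283.4 249. ] 0.78 [505.3 285.8  48. ]
button_knob [283.6 208.9] 0.83 [453.9 282.4  84. ]
shift mm [1.000e-01 4.000e-01 1.223e+02] norm [0.0002 0.0005 0.163 ] turn deg [-0.06  0.02 -0.18] norm [-0.0012  0.0003 -0.004 ] j [ 0.33  0.38  1.55 -0.    1.22 -1.3 ]
```

View pics/w8.png

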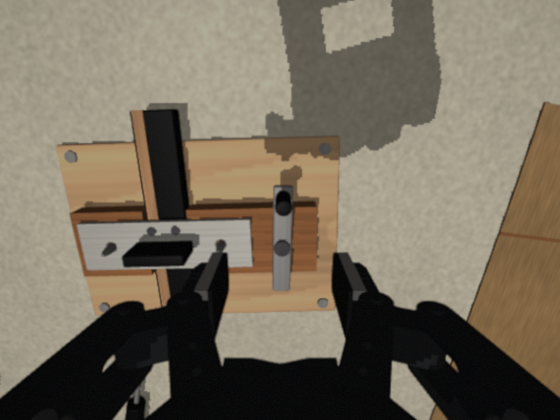

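Emit:
play_rows([
  [[0.001,0,0.05],[0,0,0]],
  [[0,0,0.05],[0,0,0]],
  [[0,0,0.04],[0,0,0]],
  [[0,0,0.023],[0,0,0]],
  [[0,0,0],[0,0,0]],
  [[0,0,0],[0,0,0]],
])

```text
time_s: 16.3
eef_pos: [454.6, 281.4, 59.2]
ee_rot: [0.0, 0.685, 0.729, 0.0]
force: [-0.7, 0.4, 0.6]
grip_width: 0.6
```

Emit:
play_rows([
  [[0,0,0],[0,0,0]],
  [[0,0,0],[0,0,0]],
  [[0,0,0],[0,0,0]],
  [[0,0,0],[0,0,0]],
], grip=0.75, squeeze=20)

```text
time_s: 16.7
eef_pos: [454.4, 281.4, 59.0]
ee_rot: [0.0, 0.684, 0.729, 0.0]
force: [-0.7, -0.2, -0.3]
grip_width: 0.25
```

Emit:
play_rows([
  [[0.0093,0.0006,0],[0,0,0.1778]],
  [[0.0093,0.0006,0],[0,0,0.1778]],
  [[0.0093,0.0006,0],[0,0,0.1778]],
  [[0.0093,0.0006,0],[0,0,0.1778]],
  [[0.0093,0.0006,0],[0,0,0.1778]],
  [[0,0,0],[0,0,0]],
])

```text
time_s: 17.3
eef_pos: [463.9, 314.5, 58.6]
ee_rot: [-0.0, 0.893, 0.451, 0.0]
force: [-0.2, 0.1, -0.5]
grip_width: 0.246
```

```bash
python3 - <<'E'
from h import *
s=ctrl.sense(); print(s['time_s'],s['eef_pos'],s['force']); j=snap('scene','s9.png')
cv2.imwrite('pics/c10.png',cv2.resize(j[180:290,300:440,::-1],None,fx=5,fy=5,interpolation=2))
E
```

```text
17.3 [463.89517669 314.53495574  58.63637935] [-0.18306964  0.10174609 -0.51357978]
```

View pics/c10.png

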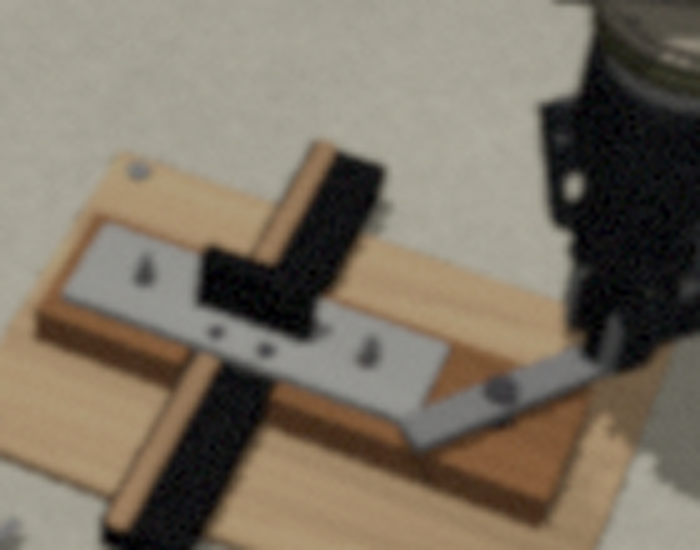

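The bar follows and its nose is clearing the plate. Continuing.

Emit:
play_rows([
  [[0.0093,0.0006,0],[0,0,0.1778]],
  [[0.0093,0.0006,0],[0,0,0.1778]],
  [[0.0093,0.0006,0],[0,0,0.1778]],
  [[0.0093,0.0006,0],[0,0,0.1778]],
  [[0.0093,0.0006,0],[0,0,0.1778]],
  [[0.0093,0.0006,0],[0,0,0.1778]],
  [[0,0,0],[0,0,0]],
  [[0,0,0],[0,0,0]],
])

```text
time_s: 18.15
eef_pos: [499.0, 334.4, 58.5]
ee_rot: [-0.0, 0.999, 0.052, 0.0]
force: [-0.7, -0.3, -0.9]
grip_width: 0.251
```

Emit:
play_rows([
  [[0.003,0,0],[0,0,0]],
  [[0.002,0,0],[0,0,0]],
  [[0,0,0],[0,0,0]],
])

```text
time_s: 18.45
eef_pos: [502.6, 335.1, 58.5]
ee_rot: [-0.0, 0.999, 0.05, -0.0]
force: [-3.6, 2.4, 0.9]
grip_width: 0.253
```

```bash
python3 - <<'E'
from h import *
s=ctrl.sense(); print(s['time_s'],s['eef_pos'],s['force']); j=snap('scene','s10.png')
cv2.imwrite('pics/c11.png',cv2.resize(j[180:290,300:440,::-1],None,fx=5,fy=5,interpolation=2))
E
```

```text
18.45 [502.60502045 335.10075687  58.50914033] [-3.63409927  2.42255274  0.94723991]
```

View pics/c11.png

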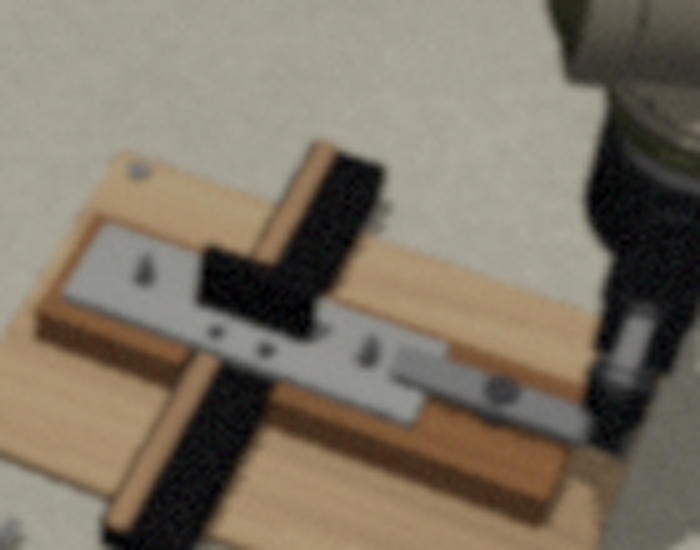

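Emit:
play_rows([
  [[0.003,0,0],[0,0,0]],
  [[0.001,0,0],[0,0,0]],
  [[0,0,0],[0,0,0]],
  [[0,0,0],[0,0,0]],
])

```text
time_s: 18.9
eef_pos: [503.6, 335.2, 58.3]
ee_rot: [0.0, 0.999, 0.05, -0.003]
force: [-13.4, 0.1, 6.5]
grip_width: 0.249
```

The button is against its stop: 13 N, and it moves no further. Opening and lifting clear.

Emit:
play_rows([
  [[-0.003,0,0],[0,0,0]],
  [[0,0,0],[0,0,0]],
  [[0,0,0],[0,0,0]],
  [[0,0,0],[0,0,0]],
  [[0,0,0],[0,0,0]],
], grip=0.35)

```text
time_s: 19.4
eef_pos: [503.8, 334.9, 58.6]
ee_rot: [-0.0, 0.999, 0.049, 0.0]
force: [0.8, -0.5, 0.3]
grip_width: 0.65
```

Emit:
play_rows([
  [[0,0,-0.03],[0,0,0]],
  [[0,0,-0.05],[0,0,0]],
  [[0,0,-0.06],[0,0,0]],
  [[-0.03,0.04,-0.03],[0,0,0]],
  [[-0.04,0.05,0],[0,0,0]],
  [[-0.03,0.05,0],[0,0,0]],
  [[0,0,0],[0,0,0]],
  [[0,0,0],[0,0,0]],
  [[0,0,0],[0,0,0]],
])

```text
time_s: 20.3
eef_pos: [439.8, 223.7, 186.2]
ee_rot: [-0.0, 0.999, 0.049, 0.0]
force: [-0.1, -0.1, 1.1]
grip_width: 0.651
```

```bash
python3 - <<'E'
from h import *
s=ctrl.sense(); print(s['time_s'],s['eef_pos'],s['force']); j=snap('scene','s11.png'); i=cams.camera_info('wrist'); snap('wrist','w11.png')
cv2.imwrite('pics/c12.png',cv2.resize(j[180:290,300:440,::-1],None,fx=5,fy=5,interpolation=2))
for t,z in (('button_pivot',48),('button_knob',84),('pin_a',32),('template_hole0',38)):
    for x in cams.tip_of('wrist',t):
        print(t,np.round(x['pixel'],1),round(x['p'],2),np.round(pix2z(i,[x['pixel']],z)[0],1))
E
```

```text
20.3 [439.8252855  223.68834295 186.23509515] [-0.05499507 -0.13625258  1.07785975]
button_pivot [361.4 135.7] 0.9 [505.6 283.7  48. ]
button_knob [377.1  67.8] 0.73 [499.3 334.3  84. ]
pin_a [346.8 195.4] 0.72 [505.5 224.8  32. ]
template_hole0 [341. 292.] 0.94 [515.1 120.6  38. ]
template_hole0 [347.3 197.2] 0.76 [504.8 224.5  38. ]
```

View pics/w11.png

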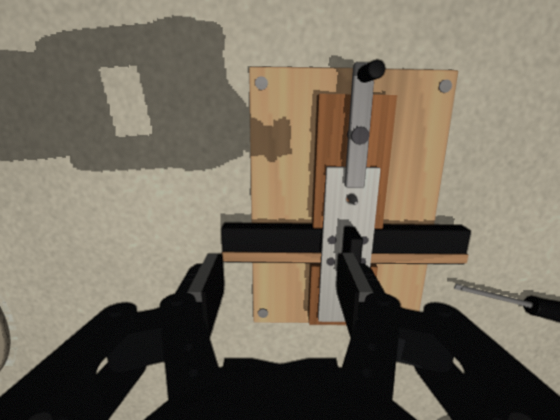

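View pics/c12.png

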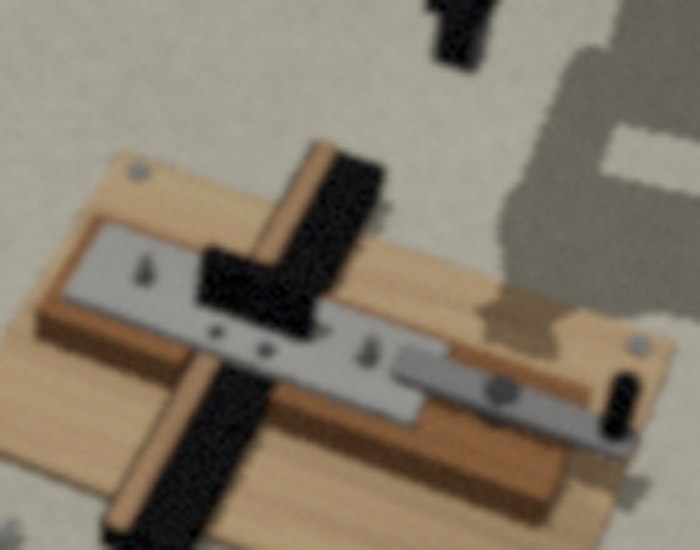

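The knob is at (499,334), against (500,334) expected when locked, so the residual angle is about 0.04 rad. The bar lies along the plate, and the gripper is clear.

```bash
python3 -c "
from h import *
print(ctrl.finish_job())"
```

```text
the job is handed in; nothing more can be done
None
```

The long template is on the jig with both pins through, and the turn-button is locked over its end. I handed the job in at about 20.5 s of the 54 s; `finish_job()` reports no verdict, so the result below rests on my own checks.

- **Right template:** I picked the long silver plate, whose holes measured 109.7 mm apart. The yellow look-alikes and the short template were not touched.
- **Seating:** I lowered it until it met the blocks and pressed it with about 12 N. In the last pictures it lies flat with both pin noses showing through the holes.
- **Lock:** I swung the button by its knob until it met its stop, where the force rose to 13 N and it moved no further. The knob measured (499, 334) against (500, 334) expected when locked, so the button is roughly 0.04 rad from its stop.
- **Release:** the gripper is open and clear, with about 1 N on the force sensor, which is noise level.

**Disagreements:** the network's template points and my own pixel readings differed by 1 to 5 mm. I used my readings and checked them by looking through the hole before lowering. The final seating was checked only by pictures and force, and I did not re-measure the bystanders, although the arm never came near them.

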